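Store two slide plates in the guide-rack tracks that match their thickness

ROBOT

A 6-joint arm with a two-finger parallel gripper is mounted at the origin on a cart in front of the work surface, level with it; the furniture and walls round the work are solid. World frame = base frame: x ahead of the robot, y to its left, z up, the work surface at z = 0. Lengths are in m, angles in degrees, forces in N, time in s.
With the tool pointing down it reaches from about 0.325 to 0.925 m from the base axis. Payload 3.1 kg.
Tool frame: the origin (TCP) lies between the finger pads; the fingertips stand 14 mm ahead of it and the grasp point (between the pads) lies 5 mm behind it; x points along the fingers, z is the direction in which the jaws open and shut, and the axes are right-handed (so a half turn about x gives the same grasp; the last joint's range is limited). The gripper opens to 85 mm and grips with 20 to 120 N. Pads are 22 mm wide; open, the fingers measure 114 mm over their backs; the gripper's body (76 mm by 85 mm) begins 54 mm behind the grasp point. The pads swing forward as they close: fully open they stand 13 mm farther back than shut.
Start: joints at [70.29, 12.427, 92.441, -0, 75.132, -6.429], TCP at [0.144, 0.608, 0.245] pointing down, gripper open.
Joint ranges: [-157.48, 157.48], [-44.54, 120.13], [17.64, 146.25], [-64.5, 244.5], [7.68, 150.69], [-147.95, 147.95]. Speed limits (degrees/s): [159.86, 159.86, 180, 180, 180, 180].

INTERFACE

Orientations are given as [roll, pitch, yaw] about the fixed x, y, z axes, in that order (R = Rz(yaw) Ry(pitch) Rx(roll)).
In Python, from workcell import r, claw, viewer, workorder gives the robot as it stands. Calls block until the motion is done:
- r.movep(position, orientation): joint-space move of the TCP to a pose.
- r.movel(position, frame=None, vel=0.15, threshold=None): straight line of the TCP; frame=None keeps the orientation; vel is the mean speed in m/s. With threshold (N) it stops when the force on the tool has changed by that much, and returns True; else False.
- r.goto_joints(angles): joint-space move.
- claw.grip(opening, newtons=None): finger opening in m; newtons is the grip in N (None keeps the last); returns when the fingers have stopped.
- r.pause(seconds).
- r.solve_ik(position, orientation): joint angles nearest the present ones, or None.
- viewer.grab_frame(name): name is "side" or "top" or "wrist"; returns a dict with "color" (480x640x3 uint8, red, green, blue), "camera_matrix" (3x3 intrinsics, pixels), "cam_to_world" (4x4, takes a point from camera to world coordinates). Camera axes: x right, y up, looking along -z (the intrinsics and any distortion apply to the point x, -y, -z); pixel columns grow to the right and rows downward; lengths in m; the calibration is good to about 2 mm. The wrist camera is an equidistant fisheye: a pixel r from the principal point sees the ray r / f radians off the axis. A picture is of the moment at which its call begins. There is no depth.
A pose or a line that the arm cannot do raises r.IKError and nothing moves.
- workorder.close_job(): hands the job in, once; it reports no verdict.
Readings, each from a call of its own:
- r.current_time(): time.
- r.current_joint_positions(): joint angles.
- r.current_dq(): joint speeds.
- r.current_tau(): joint torques, N m.
- r.current_tool_pos(): TCP position.
- r.current_tool_rot(): TCP orientation.
- r.current_ft_force(): force on the tool from outside, world axes, zero at the start.
- r.current_ft_torque(): the same for the moment, N m.
- r.current_finger_gap(): finger opening in m.
Only numpy, scipy, OpenCV 4.12 (cv2) and the standard library are available. Lean on these libraries where they do the work, as an engineer would, in place of code of your own. Each camera call takes 0.05 s, during which the arm holds its last target. There are 200 camera calls.

TASK

Put the two loose slide plates (the thin steel one and the thick brown one) away in the green-framed rack so that they cannot slide out when the trolley is moved. Slide each plate lengthwise into the track whose slot height matches its thickness, fully home against the back stop, so that both spring flaps have snapped shut behind it. The medium track stays empty; leave the other parts on the trolley where they lie.

Things in the scene. Friction and masses are not known exactly. Their poses are not given: they have to be found in the camera images.
- plate_thin: flat slide plate 90 mm long (its x axis), 56 mm wide (y) and 10 mm thick, bright steel, 0.38 kg, with a dark oblong slot in the middle, with four countersunk holes. It starts lying flat on the trolley. Origin: centre of its underside. It is alike end for end
- plate_thick: flat slide plate 90 mm long (its x axis), 56 mm wide (y) and 24 mm thick, brown anodised aluminium, 0.32 kg, with two dark grooves, with four countersunk holes. It starts lying flat on the trolley. Origin: centre of its underside. It is alike end for end
- track_low: open-topped guide track for plates 10 mm thick, one of three side by side. Origin: centre of its mouth on the trolley top; x points straight into it, z up. 59 mm wide inside; lips along both sides overhang the plate's edges by 4 mm, underside 12 mm, top 15 mm above the trolley; the middle 47 mm is open from above. Back stop at x = 118 mm: a plate fully home has its rear end at x = 28 mm. Lowest of the three
- track_mid: open-topped guide track for plates 17 mm thick, one of three side by side. Origin: centre of its mouth on the trolley top; x points straight into it, z up. 59 mm wide inside; lips along both sides overhang the plate's edges by 4 mm, underside 19 mm, top 22 mm above the trolley; the middle 47 mm is open from above. Back stop at x = 118 mm: a plate fully home has its rear end at x = 28 mm. Stays empty
- track_high: open-topped guide track for plates 24 mm thick, one of three side by side. Origin: centre of its mouth on the trolley top; x points straight into it, z up. 59 mm wide inside; lips along both sides overhang the plate's edges by 4 mm, underside 26 mm, top 29 mm above the trolley; the middle 47 mm is open from above. Back stop at x = 118 mm: a plate fully home has its rear end at x = 28 mm. Highest of the three
- rack_frame: green frame, bolted down, that holds the three tracks (in any order, 69 mm apart); rear bar 40 mm high. Origin: mouth of the middle track, x into the tracks. The tracks' floor is the trolley top: a plate lying flat slides straight in. Rails and lips begin at x = -2 mm, flares widen each mouth to 67 mm at x = -10 mm. Rails and plates are oiled: under 10 N slides a plate home
- flaps (a point): point on the middle track between its two flaps. In each mouth two orange 17 mm spring blades on upright hinges (x = 6 mm) lean inward, tips at x = 16 mm, 38 mm clear between them; an entering plate presses them aside (they then reach x = 23 mm; under 2 N each); they snap shut once its rear end is past, and yield only inward
- track_low_flap_left (a joint): left flap of track_low (hinge at y = +32 mm of the track, 4 to 11 mm high). 0 = closed, up to 0.96 = pressed flat into the side rail by an entering plate
- track_low_flap_right (a joint): right flap of track_low (hinge at y = -32 mm of the track, 4 to 11 mm high). 0 = closed, up to 0.96 = pressed flat into the side rail by an entering plate
- track_high_flap_left (a joint): left flap of track_high (hinge at y = +32 mm of the track, 4 to 25 mm high). 0 = closed, up to 0.96 = pressed flat into the side rail by an entering plate
- track_high_flap_right (a joint): right flap of track_high (hinge at y = -32 mm of the track, 4 to 25 mm high). 0 = closed, up to 0.96 = pressed flat into the side rail by an entering plate
- yellow_wheel: bystander, to be left where it lies: loose yellow roller wheel, 56 mm across, 22 mm high. Origin: centre of its underside
- brown_slide_block: bystander, to be left where it lies: brown block with a black knurled screw, 87x58x22 mm. Origin: centre of its underside
- split_clamp: bystander, to be left where it lies: grey split clamp block, 76x80x56 mm. Origin: centre of its underside
- spanner: bystander, to be left where it lies: steel adjustable spanner lying flat, 196 mm long, 11 mm high. Origin: centre of its underside
- blue_roller_sleeve: bystander, to be left where it lies: blue rubber roller sleeve lying on its side, 57x74x52 mm. Origin: centre of its underside
- fork_bracket: bystander, to be left where it lies: grey fork bracket standing on its foot plate with a cream roller, 60x82x90 mm. Origin: centre of its underside
- big_pulley: fixed obstacle: upright pulley 200 mm across and 200 mm high with its shaft towards the robot, at the back of the trolley. Origin: on the trolley top under it. On its left, between the plates and the rack, lies a fixed heap of brackets up to 100 mm high, reaching about 180 mm nearer the robot than the pulley: carry things above or in front of it

How it is judged (in metres and radians):
At the end, for the whole second after the job is handed in: The 10 mm plate lies in the lowest track and the 24 mm plate in the highest: each flat on the trolley top under the lips, parallel to its track, fully home (within 6 mm of the back stop), both of that track's spring flaps closed behind it, and at rest (x of plate_thin in the frame of track_low between 0.067 and 0.078 m and y of plate_thin in the frame of track_low between -0.006 and 0.006 m and height (world z) of each of plate_thin, plate_thick below 0.005 m and angle between each of plate_thin, plate_thick's own z axis and vertical below 0.1 rad and angle between the x axis of plate_thin and the x axis of track_low, either way round below 0.08 rad and value of joint each of track_low_flap_left, track_low_flap_right, track_high_flap_left, track_high_flap_right below 0.15 rad and linear speed of each of plate_thin, plate_thick below 0.01 m/s and x of plate_thick in the frame of track_high between 0.067 and 0.078 m and y of plate_thick in the frame of track_high between -0.006 and 0.006 m and angle between the x axis of plate_thick and the x axis of track_high, either way round below 0.08 rad); the robot touches nothing.
It fails at once if one of the bystanders is shifted by more than 3 cm (distance of any of yellow_wheel, brown_slide_block, split_clamp, spanner, blue_roller_sleeve, fork_bracket from where it was at the start of the episode above 0.03 m).
It also fails if it takes over 72 s, if anything falls off the work surface, if the arm or the gripper's body presses on something with over 40 N, if the wrist force passes 120 N, or if a joint passes its speed limit or range.

## Working session

There is one attempt and no reset: what is moved stays moved. The work goes in short steps, each a Python script; the robot and the scene stay as the last script left them, time stands still between calls to the robot, and variables do not carry over. Pictures are saved under pics/ and viewed, about 8 in all and at most 12, crops included, and the job is handed in when it is done.

```bash
ls; mkdir -p pics
cat > h.py <<'E'
import numpy as np, cv2
from workcell import r, claw, viewer, workorder
def snap(name,fn):
    f=viewer.grab_frame(name); cv2.imwrite(f'pics/{fn}.png',f['color'][:,:,::-1]); np.savez(f'pics/{fn}.npz',K=f['camera_matrix'],T=f['cam_to_world']); return f
def px(fn,uv,z,fish=False):
    d=np.load(f'pics/{fn}.npz');K=d['K'];T=d['T'];out=[]
    for u,v in uv:
        x=(u-K[0,2])/K[0,0];y=(v-K[1,2])/K[1,1]
        if fish:
            t=np.hypot(x,y);s=np.sin(t)/max(t,1e-9);c=np.array([x*s,-y*s,-np.cos(t)])
        else: c=np.array([x,-y,-1])
        w=T[:3,:3]@c;o=T[:3,3];out.append((o+w*(z-o[2])/w[2])[:2])
    return np.array(out)
E
python3 - <<'E'
from h import *
a=snap('top','top0');b=snap('side','side0')
print(a['camera_matrix'],a['cam_to_world'],b['cam_to_world'],r.current_time(),r.current_tool_rot())
E
```

```text
pics
[[595.51012293   0.         334.19808476]
 [  0.         595.51012293 231.6384365 ]
 [  0.           0.           1.        ]] [[ 0.01973712  0.99573828 -0.09008727  0.37770008]
 [-0.99950241  0.01743348 -0.02628699 -0.03633372]
 [-0.02460442  0.09056127  0.9955869   1.45399418]
 [ 0.          0.          0.          1.        ]] [[ 0.89138199  0.16848168 -0.42077557 -0.18719725]
 [-0.45314538  0.35147884 -0.81922029 -1.37724818]
 [ 0.00987009  0.92091072  0.3896486   0.67506002]
 [ 0.          0.          0.          1.        ]] 0.1 [ 173.34104157   89.87391334 -109.94052079]
```

View pics/top0.png

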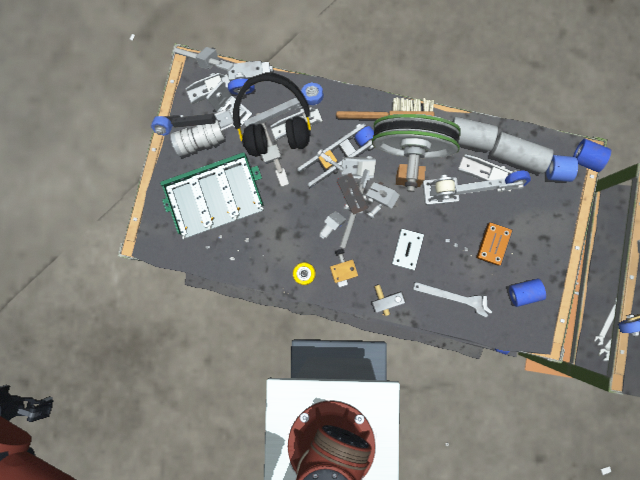

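View pics/side0.png

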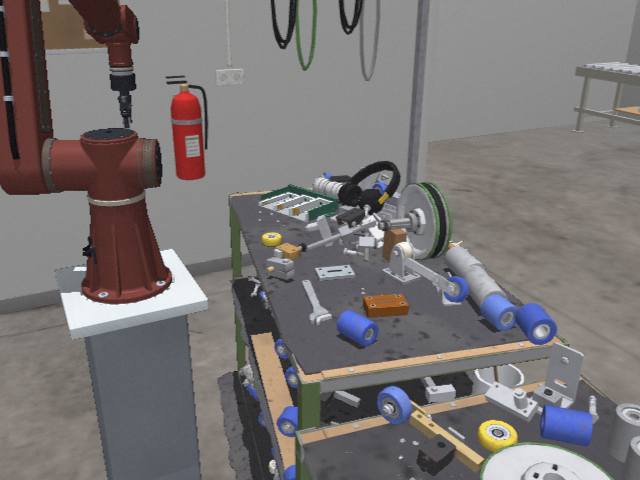

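The top view shows the rack at about (213,197), the steel plate at (407,249) and the brown plate at (495,243). The wheel, block and clamp lie between them. I'll enlarge the rack and the plates.

Run:
```python
from h import *
im=cv2.imread('pics/top0.png')
a=cv2.resize(im[145:245,150:280],None,fx=6,fy=6,interpolation=cv2.INTER_CUBIC)
cv2.imwrite('pics/c1.png',a)
b=cv2.resize(im[215:285,385:520],None,fx=5.9,fy=5.9,interpolation=cv2.INTER_CUBIC)
cv2.imwrite('pics/c2.png',b)
```

```text
(no output)
```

View pics/c1.png

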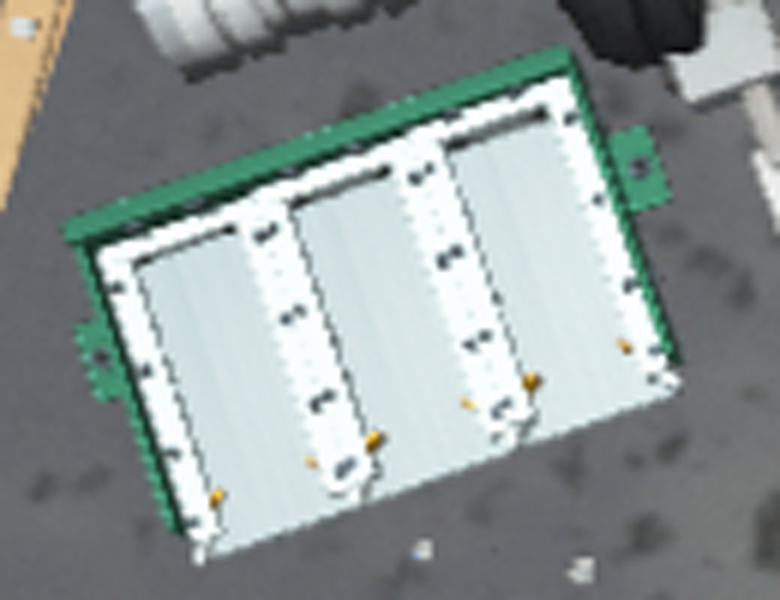

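View pics/c2.png

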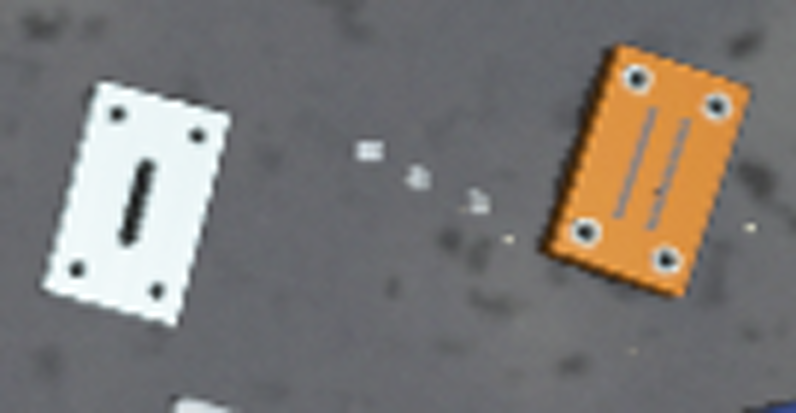

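The crop shows the rack mouth (front edge) running from (205,560) to (672,395), with the mouths facing the robot. The steel plate's corners are (98,82), (230,115), (178,325) and (43,290). The brown plate's top corners are (620,45), (750,92), (683,297) and (548,248).

Run:
```python
from h import *
c1=lambda l:[(150+(u+.5)/6-.5,145+(v+.5)/6-.5) for u,v in l]
c2=lambda l:[(385+(u+.5)/5.9-.5,215+(v+.5)/5.9-.5) for u,v in l]
f=px('top0',c1([(205,560),(672,395)]),0); print('front',f, np.linalg.norm(f[1]-f[0]))
b=px('top0',c1([(65,228),(570,50)]),.04); print('rear bar',b,np.linalg.norm(b[1]-b[0]))
for n,l,z in (('thin',[(98,82),(230,115),(178,325),(43,290)],.01),('thick',[(620,45),(750,92),(683,297),(548,248)],.024)):
    p=px('top0',c2(l),z); e=p[0]-p[3]+p[1]-p[2]
    print(n,p.mean(0),np.degrees(np.arctan2(e[1],e[0])),[round(np.linalg.norm(p[i]-p[i-1]),4) for i in range(4)])
for n,q in(('front',f[1]-f[0]),('bar',b[1]-b[0])): print(n,np.degrees(np.arctan2(q[1],q[0]))+90)
for n,u in (('wheel',(304,274)),('block',(345,271)),('clamp',(388,299)),('spannerA',(417,288)),('heap',(330,228)),('head',(283,185))): print(n,px('top0',[u],.02))
```

```text
front [[0.48723243 0.37272799]
 [0.55870729 0.18232492]] 0.20337646100862566
rear bar [[0.6174888  0.4240642 ]
 [0.693346   0.22196061]] 0.21587073452912334
thin [ 0.46940952 -0.17742802] -13.775263692940227 [np.float64(0.0887), np.float64(0.0557), np.float64(0.089), np.float64(0.0568)]
thick [ 0.48549052 -0.38330049] -18.78352731969948 [np.float64(0.0882), np.float64(0.0555), np.float64(0.0881), np.float64(0.0574)]
front 20.57548667488865
bar 20.57303179197949
wheel [[0.4038567  0.07217965]]
block [[ 0.41294782 -0.02630915]]
clamp [[ 0.34816361 -0.13020126]]
spannerA [[ 0.37569444 -0.19905968]]
heap [[0.51612069 0.01186615]]
head [[0.61957312 0.12879286]]
```

```bash
cat >> h.py <<'E'
from scipy.spatial.transform import Rotation as Ro
def ori(yaw):
    best=None
    for s in (1,-1):
        a=np.radians(yaw);x=np.array([0,0,-1.]);z=s*np.array([-np.sin(a),np.cos(a),0]);y=np.cross(z,x)
        e=Ro.from_matrix(np.c_[x,y,z]).as_euler('xyz',degrees=True)
        q=r.solve_ik([.5,.0,.25],e)
        if q is not None and (best is None or abs(q[5])<abs(best[0])): best=(q[5],e)
    return best[1]
E
python3 - <<'E'
from h import *
t=r.current_time()
o=ori(20.57);print(o)
d=np.array([np.cos(np.radians(20.57)),np.sin(np.radians(20.57))])
p=np.array([.5265,.278])-.03*d   # behind mouth
r.movep([p[0],p[1],.22],o)
f=snap('wrist','w0');print(f['camera_matrix'],f['cam_to_world'],r.current_time()-t,r.current_joint_positions())
E
```

```text
[69.43 90.    0.  ]
[[371.64829954   0.         320.73345504]
 [  0.         371.64829954 245.14493766]
 [  0.           0.           1.        ]] [[ 3.52378324e-01  8.97218317e-01  2.66136821e-01  5.65549749e-01]
 [-9.35857637e-01  3.37835633e-01  1.00187667e-01  2.94372185e-01]
 [-2.02913191e-05 -2.84370139e-01  9.58714569e-01  3.48743866e-01]
 [ 0.00000000e+00  0.00000000e+00  0.00000000e+00  1.00000000e+00]] 1.8417 [2.11839329e+01 6.56755330e+00 1.01949118e+02 1.78512023e-02
 7.14761756e+01 9.05247473e+01]<sys>:0: UserWarning: Gimbal lock detected. Setting third angle to zero since it is not possible to uniquely determine all angles.
```

View pics/w0.png

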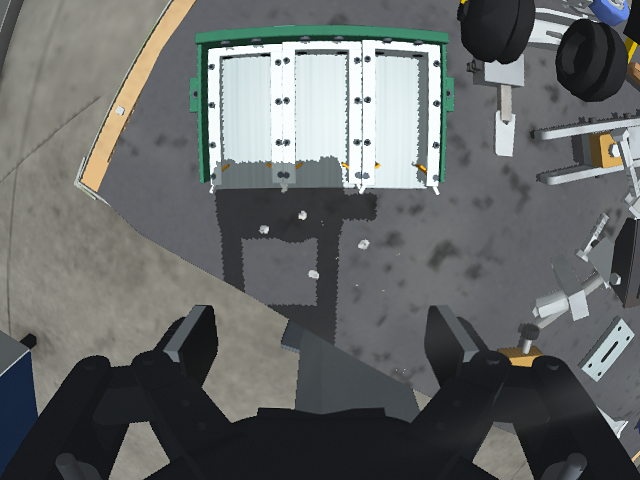

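The wrist view shows the rack upright, with its front edge at about row 188 and the track mouths at about columns 247, 322 and 400. I need a crop to tell the heights apart.

Run:
```python
from h import *
im=cv2.imread('pics/w0.png')
cv2.imwrite('pics/c3.png',cv2.resize(im[140:200,200:445],None,fx=3.25,fy=3.25*2,interpolation=cv2.INTER_CUBIC))
im=cv2.imread('pics/side0.png')
a=cv2.resize(im[180:225,250:345],None,fx=8,fy=8,interpolation=cv2.INTER_CUBIC)
b=cv2.resize(cv2.imread('pics/w0.png')[150:200,195:445],(760,230),interpolation=cv2.INTER_CUBIC)
cv2.imwrite('pics/c3.png',np.vstack([a,b]))
```

```text
(no output)
```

View pics/c3.png

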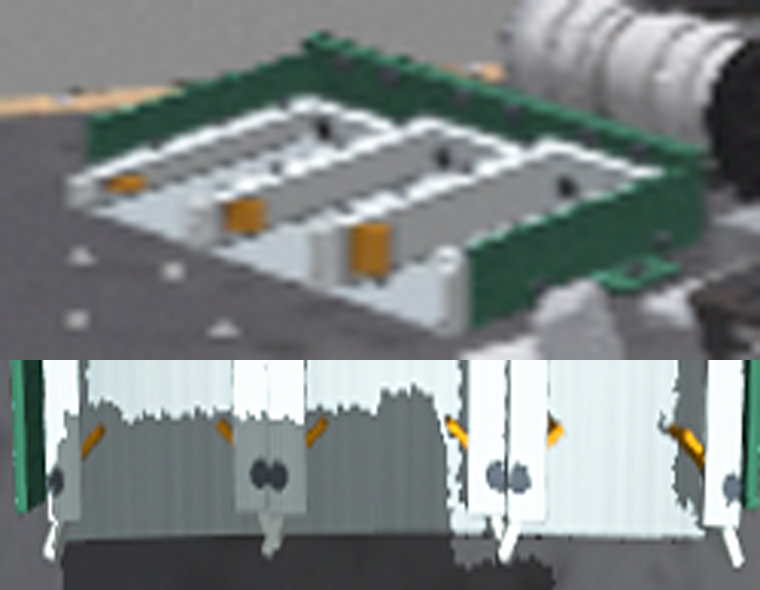

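The left track (+y) has the lowest lips and flaps, and the right one has the highest: low = left, mid = middle, high = right. Next I'll locate the rack from the divider seams at crop columns 270 and 506, the lip fronts at row 515 and the floor edge at row 538.

Run:
```python
from h import *
yaw=np.radians(20.57);R=np.array([[np.cos(yaw),np.sin(yaw)],[-np.sin(yaw),np.cos(yaw)]])
o=np.array([.5265,.278])
c=lambda u,v:(195+(u+.5)/3.04-.5,150+(v-360+.5)/4.6-.5)
for n,u,v,z in (('seam1',270,515,.018),('seam2',506,513,.025),('outL',43,512,.015),('outR',743,523,.029),('floorL',62,540,0),('floorR',700,535,0),('flareL',48,555,.013),('flareR',740,562,.027),('fl2',506,558,.024),('seam1back',270,365,.018),('seam2back',506,365,.025)):
    p=px('w0',[c(u,v)],z,True)[0];print(n,p,'rack guess frame',R@(p-o))
# rear of the rack in full image
for n,u,v,z in (('stopL',247,55,.0),('stopM',322,52,0),('seam1rear',283,44,.018),('seam2rear',362,42,.025),('barL',197,32,.04),('barR',449,32,.04)):
    p=px('w0',[(u,v)],z,True)[0];print(n,p,R@(p-o))
c1=lambda u,v:(150+(u+.5)/6-.5,145+(v+.5)/6-.5)
for n,u,v,z in (('t seam1 front',345,490,.018),('t seam2 front',505,440,.025),('t flare1',362,502,.015),('t flare2',517,448,.02),('barL',65,228,.04),('barR',570,50,.04)):
    print(n,R@(px('top0',[c1(u,v)],z)[0]-o))
```

```text
seam1 [0.51603193 0.31137566] rack guess frame [0.00192593 0.03492572]
seam2 [0.54145052 0.2474781 ] rack guess frame [ 0.00327342 -0.03382882]
outL [0.49290261 0.37795074] rack guess frame [0.0036625  0.10538274]
outR [0.56640339 0.18180116] rack guess frame [ 0.00355969 -0.10408567]
floorL [0.48600907 0.37384158] rack guess frame [-0.0042353   0.10395762]
floorR [0.5585765 0.1840178] rack guess frame [-0.00298937 -0.09926036]
flareL [0.48454117 0.37425537] rack guess frame [-0.00546422  0.10486077]
flareR [0.55897956 0.17881145] rack guess frame [-0.00444126 -0.1042764 ]
fl2 [0.53326195 0.24409094] rack guess frame [-0.00558317 -0.03412296]
seam1back [0.54361358 0.32129837] rack guess frame [0.03123542 0.03452494]
seam2back [0.5677934  0.25788033] rack guess frame [ 0.03159161 -0.03334541]
stopL [0.6176398  0.38748497] [0.12379676 0.0704825 ]
stopM [0.642842   0.32223582] [0.12446677 0.00053857]
seam1rear [0.63444013 0.35571572] [0.12836379 0.03483592]
seam2rear [0.65877896 0.2915499 ] [ 0.12860612 -0.0337904 ]
barL [0.61969014 0.42719009] [0.13966684 0.10693578]
barR [0.6958184  0.22654983] [ 0.14044618 -0.10766017]
t seam1 front [0.00143026 0.03541246]
t seam2 front [-0.00230423 -0.03360832]
t flare1 [-0.00503416  0.03098216]
t flare2 [-0.00617347 -0.03644502]
barL [0.13650756 0.10478262]
barR [ 0.13651898 -0.11108811]
```

```bash
cat >> h.py <<'E'
YAW=20.57
d=np.array([np.cos(np.radians(YAW)),np.sin(np.radians(YAW))]);n=np.array([-d[1],d[0]])
MID=np.array([.5265,.278])+.0047*d+.0004*n
def trk(k,x,y=0): return MID+k*.069*n+x*d+y*n
E
python3 -W ignore - <<'E'
from h import *
t=r.current_time()
yaw=-13.8; o=ori(yaw); a=np.radians(yaw)
p=np.array([.4694,-.1774])-.028*np.array([np.cos(a),np.sin(a)])
claw.grip(.072,60)
r.movep([*trk(0,-.06)-np.array([0,.10]),.26],o)
r.movep([p[0],p[1],.12],o)
r.movel([p[0],p[1],.03],vel=.15)
hit=r.movel([p[0],p[1],.002],vel=.03,threshold=4)
z=r.current_tool_pos()[2];print(hit,z,r.current_ft_force(),r.current_time()-t)
r.movel([p[0],p[1],z+.005],vel=.05)
claw.grip(.04)
print(r.current_finger_gap(),r.current_ft_force(),r.current_tool_pos(),r.current_joint_positions(),r.current_time())
snap('wrist','w1')
E
```

```text
True 0.005724497134856689 [-0.54245657 -0.14150902  4.51787161] 5.4666
0.05439923332933663 [0.32125126 0.06636843 1.96574717] [ 0.44220475 -0.17059539  0.01078552] [-2.95948877e+01  1.44005050e+01  1.19881094e+02  1.36855667e-02
  4.58498604e+01 -1.05800641e+02] 7.9583
```

View pics/w1.png

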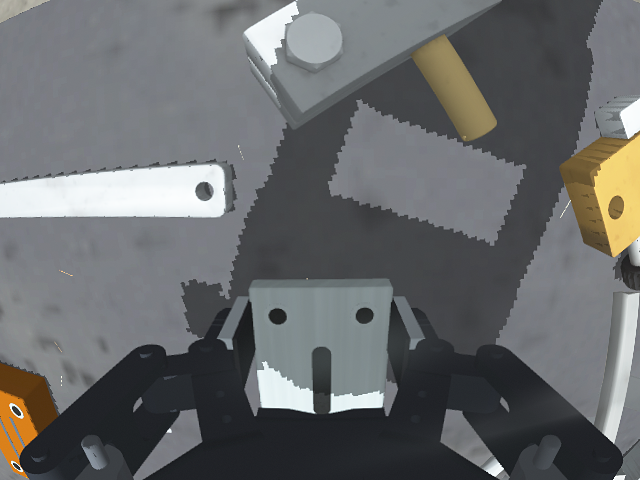

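The steel plate is gripped squarely between the pads, with its near end and two holes at about (320,300). The spanner and clamp are clear of the gripper. Next I carry it to the low track.

```bash
cat >> h.py <<'E'
def ori2(yaw,p):
    q0=np.array(r.current_joint_positions());best=None
    for s in (1,-1):
        a=np.radians(yaw);x=np.array([0,0,-1.]);z=s*np.array([-np.sin(a),np.cos(a),0]);y=np.cross(z,x)
        e=Ro.from_matrix(np.c_[x,y,z]).as_euler('xyz',degrees=True)
        q=r.solve_ik(list(p),e)
        if q is not None:
            c=abs(np.array(q)-q0).max()
            if best is None or c<best[0]: best=(c,e)
    return best[1]
def carry(k,zg):
    p=r.current_tool_pos(); r.movel([p[0],p[1],.17],vel=.25)
    a=[*trk(k,-.087),.17]; o=ori2(YAW,a)
    r.movep([.40,.02,.18],o); r.movep([a[0],a[1],.07],o)
    r.movel([a[0],a[1],zg+.001],vel=.08,threshold=8)
    print('down',r.current_tool_pos(),r.current_ft_force(),r.current_finger_gap())
    hit=r.movel([*trk(k,-.026),zg+.001],vel=.04,threshold=15)
    q=np.array(r.current_tool_pos());e=q[:2]-trk(k,0);print('in',hit,e@d,e@n,q[2],r.current_ft_force(),r.current_finger_gap(),r.current_time())
E
python3 -W ignore - <<'E'
from h import *
carry(1,.0108)
snap('wrist','w2')
E
```

```text
down [0.42341858 0.31300859 0.01070315] [-0.35506427  0.64308977  4.62786837] 0.054079992654782895
in False -0.02623882622859477 -6.499879583170516e-05 0.011577638006338306 [-0.66552444 -0.12278836 -2.55545172] 0.05418115483049344 13.2917
```

View pics/w2.png

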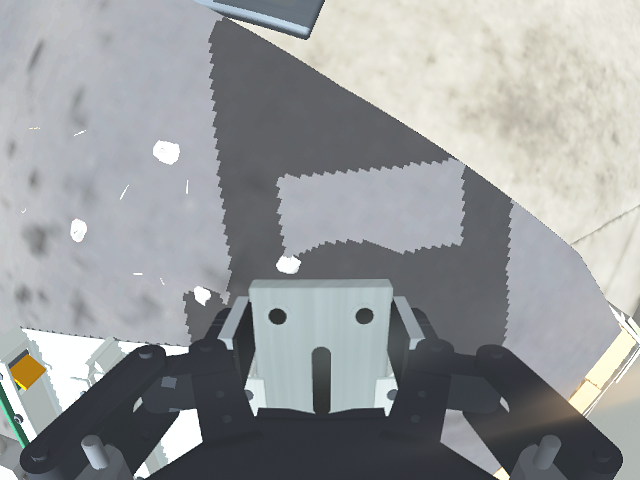

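The plate's front has gone into the low track with no resistance, and its rear end and holes still look square at (320,300). I'll release it and push it home.

```bash
cat >> h.py <<'E'
def push(k,name):
    claw.grip(.064); p=r.current_tool_pos(); r.movel([p[0],p[1],.06],vel=.2)
    b=trk(k,-.072); r.movel([b[0],b[1],.06],vel=.2)
    claw.grip(0.0,60); r.movel([b[0],b[1],.0175],vel=.1)
    print('gap',r.current_finger_gap(),r.current_ft_force())
    hit=r.movel([*trk(k,.022),.0175],vel=.04,threshold=20)
    q=np.array(r.current_tool_pos());e=q[:2]-trk(k,0);print('push',hit,e@d,e@n,q[2],r.current_ft_force(),r.current_time())
    q=r.current_tool_pos(); c=q[:2]-.002*d; r.movel([c[0],c[1],.0175],vel=.03)
    r.movel([c[0],c[1],.08],vel=.15)
    b=trk(k,-.10); r.movel([b[0],b[1],.17],vel=.25)
    print(r.current_time()); snap('wrist',name)
E
python3 -W ignore - <<'E'
from h import *
push(1,'w3')
E
```

```text
gap 0.00013681053072595669 [ 0.56282417 -0.56121364  0.48397818]
push False 0.016619080906023962 -1.8864028205772744e-05 0.01594537972278363 [-9.14672986 -4.57352457  5.0325104 ] 18.075
19.775
```

```bash
python3 -W ignore - <<'E'
from h import *
yaw=-18.8; a=np.radians(yaw)
p=np.array([.4855,-.3833])-.028*np.array([np.cos(a),np.sin(a)])
o=ori2(yaw,[p[0],p[1],.12])
r.movep([.40,.02,.19],ori2(0,[.40,.02,.19]))
claw.grip(.072,60)
r.movep([p[0],p[1],.12],o)
r.movel([p[0],p[1],.014],vel=.1,threshold=10)
print(r.current_tool_pos(),r.current_ft_force())
claw.grip(.04)
print(r.current_finger_gap(),r.current_ft_force(),r.current_time())
f=snap('top','top1');g=snap('wrist','w4')
A=cv2.resize(f['color'][145:245,150:280,::-1],None,fx=5,fy=5,interpolation=cv2.INTER_CUBIC)
S=viewer.grab_frame('side')['color'][180:225,250:345,::-1]
S=cv2.resize(S,(650,300),interpolation=cv2.INTER_CUBIC)
W=cv2.resize(g['color'][240:440,150:490,::-1],(650,300))
cv2.imwrite('pics/c5.png',np.hstack([A,np.vstack([S,W])[:500]])[:, :]) 
h=np.vstack([np.hstack([cv2.resize(A,(400,300)),cv2.resize(S,(400,300))]),np.hstack([cv2.resize(W,(400,300)),cv2.resize(f['color'][:,:,::-1],(400,300))])])
cv2.imwrite('pics/c5.png',h)
E
```

```text
[ 0.45962948 -0.37493381  0.01489927] [ 1.17389545 -0.75944597 -0.09082921]
0.05463167936993233 [-0.93746264  1.12532449  3.94013181] 24.625
```

View pics/c5.png

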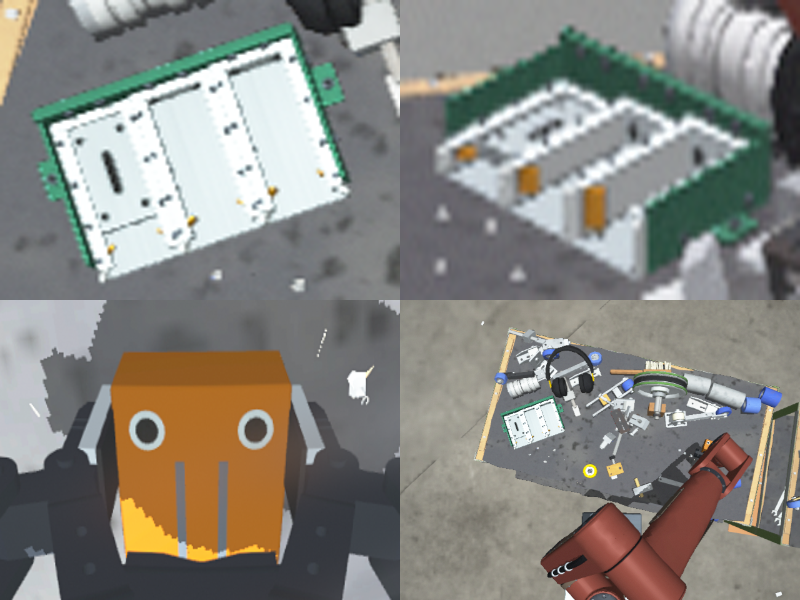

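The steel plate is in the left track with its rear line at about (135,225) of the top crop, and both flaps are visible in front of it. The brown plate is squarely gripped.

```bash
python3 -W ignore - <<'E'
from h import *
z=r.current_tool_pos()[2];print(z)
carry(-1,z)
push(-1,'w5')
r.movep([.33,-.05,.30],ori2(0,[.33,-.05,.30]))
f=snap('top','top2');s=snap('side','side2')
A=cv2.resize(f['color'][145:245,150:280,::-1],(780,600),interpolation=cv2.INTER_CUBIC)
S=cv2.resize(s['color'][180:225,250:345,::-1],(260,123),interpolation=cv2.INTER_CUBIC);A[477:,520:]=S
cv2.imwrite('pics/c6.png',A);print(r.current_time())
E
```

```text
0.01520812447389934
down [0.47199897 0.1842783  0.01511775] [-0.55108552 -0.17653801  3.21519678] 0.05481731519592205
in False -0.026368299417740743 5.6054542379683527e-05 0.01595111423234459 [ 0.33670265  0.80453223 -3.64284249] 0.054655779864658076 30.35
gap -0.00026465307452142435 [-0.0930823   0.28842552  0.52702582]
push False 0.016845856369602757 0.00027922216570426826 0.01595673841548919 [-9.48487064 -4.50423044  3.85403666] 35.0583
36.75
38.0333
```

View pics/c6.png

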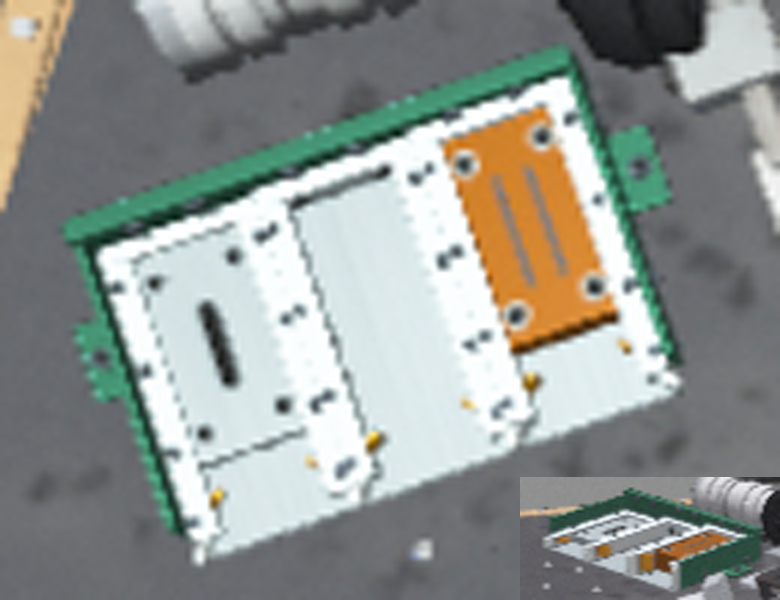

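Both plates sit flush at their back ends. The orange flaps are at the same pixels as before loading: (216,497) and (312,462) on the low track, (532,382) and (625,345) on the high one. I'll do a quick numeric check and hand in.

```bash
python3 -W ignore - <<'E'
from h import *
c=lambda u,v:(150+(u+.5)/6-.5,145+(v+.5)/6-.5)
for nme,k,u,v,z in (('thin rear',1,250,450,.01),('thick rear',-1,563,330,.024)):
    e=px('top2',[c(u,v)],z)[0]-trk(k,0);print(nme,e@d,e@n)
a=cv2.imread('pics/top0.png').astype(int);b=cv2.imread('pics/top2.png').astype(int)
for nme,u,v in (('wheel',304,274),('block',345,271),('clamp',388,299),('spanner',455,298),('sleeve',527,292),('fork',442,188)):
    s=np.s_[v-14:v+14,u-18:u+18];print(nme,abs(a[s]-b[s]).mean())
workorder.close_job()
E
```

```text
thin rear 0.026842253757028353 -0.0007904118912663254
thick rear 0.027800119646267905 -0.0014068491385399067
wheel 4.820436507936508
block 8.756283068783068
clamp 33.24768518518518
spanner 3.95271164021164
sleeve 6.153769841269841
fork 4.015873015873016
the job is handed in; nothing more can be done
```

Both plates are in the rack, and I handed the job in at about 38 s of the 72 s allowed. The thin steel plate is in the low (left) track and the thick brown plate in the high (right) track; the medium track is empty.

- **Fully home:** each push stopped against about 10 N with the plate's rear end about 28 mm into the track. The last top picture puts the rear ends at 27 mm (thin) and 28 mm (thick), against 28 mm nominal, and within 1.5 mm of the track centre.
- **Flaps:** in the last picture all four flaps appear at the same pixels as before loading, so I take them as closed. I did not read their angles directly.
- **Robot:** it was parked clear of everything before I handed in.
- **Other parts:** comparing before and after pictures, the wheel, block, spanner, sleeve and fork bracket look unchanged. The split clamp's patch did differ (33 against 4–9 for the others). The parked arm or its shadow probably covered it, because no contact was felt and the gripper never came close to the clamp. I did not confirm that with another picture.

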